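# Turn the slotted cover against the pin and seat it on the dial-gauge fixture

## Task

On the gauging fixture, turn the square aluminium cover a quarter turn by pushing it round against the upright pin, keeping it flat on the plate, until its edge closes on the side rail, and press it flush against the rail. Then slide it along the rail until it is fully home against the two end stops with the gauge plunger in its slot, and press it there. Seat it on the rail and on the stops with a steady push of about 20 N, never over 30 N; leave the gauge and the other things alone, and let go.

Things in the scene. Friction and masses are not known exactly. Their poses are not given: they have to be found in the camera images.
- fixture: Flat blackened steel plate 270 x 470 x 20 mm lying on the bench, with a grid of small dark holes; rail, pin, end stops and gauge are fixed to it and share its directions. Origin: at its underside, 5 mm off the plate's centre in x; top face at z = 20 mm. x runs across the plate away from the robot, y along its length to the left, both turned with the plate.
- rail: Side rail: steel bar along y on the far part of the plate, 160 mm long, 20 wide, 22 high. Its flat face looks to -x. Origin: middle of the flat part of that face (138 mm long), at the plate's top; it is at x = 75, y = -49 mm of the fixture. The last 22 mm at its +y end, up to fixture y = 42 mm, are a lead-in that tapers back by 3 mm.
- pin: Turning pin: fixed upright steel pin, 16 mm diameter, 35 mm high above the plate, just beyond the +y end of the rail. Origin: its axis at the plate's top; x = 83, y = 55 mm of the fixture. Its near side is in line with the rail's face, so the cover's edge can lie along both. A cover pushed round it also slips along it by some cm.
- stops: Two end stops: steel blocks 30 mm wide in x, 18 deep, 22 high, with a 32 mm gap between them for the plunger; their flat faces look to +y. Origin: middle of the gap, in line with the faces, at the plate's top; x = 25, y = -120 mm of the fixture.
- gauge: Delicate dial gauge clamped on the plate behind the end stops, its dial face up: case 58 mm diameter, 26 mm high above the plate. Origin: the case's axis at the plate's top; x = 25, y = -197.5 mm of the fixture.
- plunger (a joint): Travel in m of the gauge's spring plunger: 0 = free, grows as it is pushed in towards -y, 0.010 = bottomed. It pushes back with 0.5 to 1.1 N. With the cover home it touches the bottom of the slot and reads about 0.003.
- plunger_tip (a point): Free end of that plunger, a 6 mm steel rod lying along y on the gauge's centre line (x = 25 mm of the fixture), 12.5 mm above the plate. When free it stands 18 mm out of the end stops' faces towards +y.
- home (a point): Point on the plate's top face where the middle of the cover's underside comes when it is fully home against rail and end stops (x = 25, y = -70 mm of the fixture).
- cover: Square aluminium cover 100 x 100 x 25 mm, 0.55 to 0.78 kg, too wide to grasp, lying on the plate (oiled, slides at 1.3 to 2.8 N); brass bush in the middle, four bolt holes. Origin: middle of its underside. Its own -x edge has the slot. At the start it is roughly square to the fixture, slot to -x; home it has turned a quarter anticlockwise from above (fixture yaw + 90 degrees), slot to -y.
- slot (a point): Middle of the mouth of the cover's slot, at its top face (cover x = -50, y = 0, z = 25 mm). The slot is open, 14 mm wide, 15 mm deep, through the full thickness. At the start the cover's -y edge is a little short of the pin, which stands opposite the far (+x) part of that edge; this same edge ends up lying on the rail.
- setting_ring: Bystander: steel ring 44 mm diameter, 18 mm high, lying on the near part of the plate. Origin: middle of its underside.
- hex_key: Bystander: dark L-shaped hex key about 70 x 25 x 6 mm lying on the near part of the plate. Origin: at its underside near the middle.
- caliper_case: Bystander: wooden case 130 x 200 x 30 mm with a caliper, lid open, on the bench to the left. Origin: middle of its underside.
- dial_stand: Bystander: dial indicator on a black magnetic stand, 235 mm high, on the bench to the right. Origin: middle of its underside.

How it is judged:
On the way, in this order (a step that is already met when the one before it is completed fails the run):
1. the cover, part way round (more than 25 and less than 70 degrees from square with the fixture), bears against the pin (angle between the x axis of cover and the x axis of fixture, either way round between 0.44 and 1.22 rad and contact force between cover and pin above 0.5 N), for 0.1 s.
2. quarter turn done and the cover pressed flush against the side rail with more than 10 N (angle between the x axis of cover and the y axis of fixture, either way round below 0.04 rad and x of slot in the frame of home above -0.0025 m and contact force between cover and rail above 10 N), for 0.15 s.
3. the cover pressed fully home against the end stops with more than 10 N, the plunger in its slot (y of cover in the frame of home below 0.0015 m and value of joint plunger between 0.0015 and 0.006 m and contact force between cover and stops above 10 N), for 0.15 s.
At the end, for the whole second after the job is handed in: The cover lies flat on the plate, turned a quarter turn with its slot towards the gauge, its middle within 2 mm of home along and across the rail and square to the rail within 0.025 rad (1.4 degrees), the plunger in the slot and pushed in 1 to 5 mm, the cover at rest (x of cover in the frame of home between -0.002 and 0.002 m and y of cover in the frame of home between -0.002 and 0.002 m and z of cover in the frame of home below 0.002 m and angle between the x axis of cover and the y axis of fixture, either way round below 0.025 rad and value of joint plunger between 0.001 and 0.005 m and linear speed of cover below 0.01 m/s and angular speed of cover below 0.05 rad/s); the robot touches nothing.
It fails at once if the robot pushes the cover with more than 40 N (contact force between any of the arm, the fingers and cover above 40 N).
It fails at once if the cover is driven against the rail or the stops with more than 30 N, or against the pin with more than 40 N (contact force between cover and pin above 40 N or contact force between cover and rail above 30 N or contact force between cover and stops above 30 N).
It fails at once if the cover is lifted or tipped off the plate (z of cover in the frame of home above 0.006 m or angle between cover's own z axis and vertical above 0.1 rad).
It fails at once if the gauge or its plunger is touched by the robot, or the plunger is jammed with more than 6 N (contact force between any of the arm, the fingers and gauge above 0.5 N or contact force between the fingers and plunger above 0.5 N or contact force between cover and plunger above 6 N).
It fails at once if a bystander is moved by more than 10 mm (distance of any of setting_ring, hex_key, caliper_case, dial_stand from where it was at the start of the episode above 0.01 m).
It also fails if it takes over 72 s, if anything falls off the work surface, if the arm or the gripper's body presses on something with over 40 N, if the wrist force passes 120 N, or if a joint passes its speed limit or range.

## Robot

A 6-joint arm with a two-finger parallel gripper is mounted at the origin on the work surface. World frame = base frame: x ahead of the robot, y to its left, z up, the work surface at z = 0. Lengths are in m, angles in rad, forces in N, time in s.
With the tool pointing down it reaches from about 0.275 to 0.725 m from the base axis. Payload 5.6 kg.
Tool frame: the origin (TCP) lies midway between the tips of the shut fingers; the grasp point (between the pads) lies 19 mm behind it; z points along the fingers, y is the line along which they close (so a half turn about z gives the same grasp; the last joint's range is limited). The gripper opens to 85 mm and grips with 20 to 120 N. Pads are 22 mm wide; open, the fingers measure 114 mm over their backs; the gripper's body (76 mm by 85 mm) begins 54 mm behind the grasp point. The pads swing forward as they close: fully open they stand 13 mm farther back than shut.
Start: joints at [1.556, 0.255, 0.108, 0, -1.424, -0.285], TCP at [0.162, 0.525, 0.231] pointing down, gripper open.
Joint ranges: [-2.95, 2.95], [-1.21, 1.97], [-1.09, 1.5], [-2.87, 1.71], [-2.94, -0.07], [-3.05, 3.05]. Speed limits (rad/s): [2.57, 2.57, 3.14, 3.14, 3.14, 3.14].

## Interface

Orientations are given as a unit quaternion [x, y, z, w].
In Python, from workcell import telemetry, read_camera, job, silhouettes gives the robot as it stands.
- The arm moves only by the tool step_arm, never from a script. Its argument "steps" is a list of rows, each an object of numbers: "tx", "ty", "tz": the shift along the world's x, y, z in cm; "wx", "wy", "wz": the turn, a rotation vector about the world's x, y, z in degrees; "gripper": the closure in counts, from 0 (fully open) to 255 (shut). A call has exactly 8 rows; each row is the pose to reach, as a shift and turn from the pose commanded when the call began; what a row does not reach only later rows make up. A row lasts 1/12 s, in which the tool goes at most 41.7 mm and 7.16 degrees, less where a joint would pass 70% of its speed; a pose out of reach is approached as far as the arm can. A call with a gripper value outside its range is refused whole. The fingers move at their own pace and stop on an object; "squeeze" is the grip in N (left out, the last holds). Time passes only in rows, so rows that repeat a pose let the fingers close, or fill a call up. It gives the time, the measured TCP pose, the force, the opening and the grip force at its end, in the units of the state.
- telemetry.get_obs(): the state, without advancing time (a new reading comes with each control period).
- read_camera(name): name is "side" or "top"; returns a dict with "pixels" (384x512x3 uint8, red, green, blue), "mtx" (3x3 intrinsics, pixels), "R" (3x3) and "t" (3): a world point X has camera coordinates R X + t. Camera axes: x right, y down, z forward; pixel columns grow to the right and rows downward; lengths in m; the calibration is good to about 2 mm. A picture is of the moment at which its call begins. There is no depth.
- job.close_job(): hands the job in; it is judged then, once.
Trained networks look in the newest picture that a camera, given by its name, has taken for a name from the list of things; names that differ only in an ending like _2 or _b are one class to them, and where a whole thing is asked for, a point or a joint stands for the part that bears it (a point fixed in the world has none). Each returns a list of dicts, best first, with "score" (0 to 1); they miss things now and then, are a little off and sometimes report something else, mostly with a low value. They report only what shows in the picture. A call takes as long as a camera call.
- silhouettes(camera, label): "mask" (384x512 bool, what is visible of it) and "extent" ([centre column, centre row, width, height] in pixels, round what is visible of it).
The state is a dict: "clock": time; "qpos": joint angles; "qvel": joint speeds; "effort": joint torques, N m; "tool_pos": TCP position; "tcp_rot": TCP orientation; "force": force on the tool from outside, world axes, zero at the start; "ft_torque": the same for the moment, N m; "width": finger opening in m; "grip_force": force on a finger pad.
Only numpy, scipy, OpenCV 4.12 (cv2) and the standard library are available. Lean on these libraries where they do the work, as an engineer would, in place of code of your own. Each camera call takes 0.05 s, during which the arm holds its last target. There are 200 camera calls.

## Working session

There is one attempt and no reset: what is moved stays moved. The work goes in short steps, Python scripts to look and compute and a tool call to move; the robot and the scene stay as the last step left them, time stands still between calls to the robot, and variables do not carry over. Pictures are saved under pics/ and viewed, at most 10 in all, crops included, and the job is handed in when it is done.

Besides the shell and the picture viewer there is one more tool, called as name(argument=value, ...) on one line, values as JSON. step_arm: Moves the arm, as the interface text tells. Its arguments: {"type":"object","properties":{"steps":{"type":"array","items":{"type":"object","properties":{"tx":{"type":"number"},"ty":{"type":"number"},"tz":{"type":"number"},"wx":{"type":"number"},"wy":{"type":"number"},"wz":{"type":"number"},"gripper":{"type":"number"}}}},"squeeze":{"type":"number"}},"required":["steps"]}

```bash
mkdir -p pics; ls; python3 - <<'E'
from workcell import telemetry, read_camera, job, silhouettes
import cv2,numpy as np
o=telemetry.get_obs();print(o)
for n in("top","side"):
    c=read_camera(n);cv2.imwrite(f"pics/{n}0.png",c["pixels"][:,:,::-1]);print(n,c["mtx"],c["R"],c["t"])
    for l in("fixture","cover","rail","pin","stops","gauge","setting_ring","hex_key"):
        for s in silhouettes(n,l)[:2]:print(l,round(s["score"],2),np.round(s["extent"],1),s["mask"].sum())
print(telemetry.get_obs()["clock"])
E
```

```text
pics
{'clock': 0.0, 'qpos': array([ 1.55559601e+00,  2.55749524e-01,  1.07006242e-01, -4.49004425e-04,
       -1.42386911e+00, -2.84589598e-01]), 'qvel': array([ 0.0004205 , -0.00051773, -0.00036155,  0.00084912,  0.00017544,
       -0.00096956]), 'effort': array([-5.44776067e-04, -3.86629128e+01,  2.37939209e+01,  5.36511719e+00,
       -6.14364952e-03,  1.80589090e-06]), 'tool_pos': array([0.1622381 , 0.52502302, 0.23039904]), 'tcp_rot': array([ 9.88781399e-01, -1.49366902e-01, -9.81044095e-05,  9.29627653e-04]), 'force': array([ 0.10049489,  0.87511516, -0.68241534]), 'ft_torque': array([ 0.02434128, -0.06109199, -0.02836148]), 'grip_force': 0.0, 'width': 0.08531952906130041}
top [[364.62908123   0.         251.01127494]
 [  0.         364.62908123 191.52410527]
 [  0.           0.           1.        ]] [[ 0.01402575 -0.99931418  0.03427026]
 [-0.99355826 -0.01778307 -0.11191848]
 [ 0.11245116 -0.03247976 -0.99312628]] [-0.01601746  0.53746249  1.07175493]
fixture 0.38 [ 77.5 232.6  95.4  73. ] 4799
cover 0.98 [223.5 169.8  36.4  42.3] 1081
rail 0.72 [282.4 162.9  50.5  10.3] 384
stops 0.58 [309.4 181.9   6.4  26.6] 116
gauge 0.84 [330.3 183.4  28.8  20.3] 383
gauge 0.62 [ 78.6 231.5  97.9  72.8] 4930
setting_ring 0.71 [322.8 230.5  17.5  11.6] 146
side [[463.49609461   0.         261.31918409]
 [  0.         463.49609461 189.71770731]
 [  0.           0.           1.        ]] [[-0.96194704 -0.27302049  0.01084966]
 [-0.21646134  0.73723522 -0.64002244]
 [ 0.16674048 -0.61801622 -0.76827961]] [0.50244685 0.15206344 1.61733972]
fixture 0.59 [257.6 190.4 109.7 112.9] 6630
cover 0.74 [232.  208.   35.4  31. ] 724
rail 0.51 [240.4 169.2  13.9  32.3] 191
pin 0.31 [262.6 155.7  15.9  12.3] 101
stops 0.52 [232.5 209.6  37.8  33.9] 775
gauge 0.53 [269.1 145.7   7.9  17.3] 171
0.9
```

```bash
python3 - <<'E'
import cv2
a=cv2.imread("pics/top0.png");b=cv2.imread("pics/side0.png")
cv2.imwrite("pics/top0c.png",cv2.resize(a[110:260,160:360],None,fx=4,fy=4,interpolation=cv2.INTER_CUBIC))
cv2.imwrite("pics/side0c.png",cv2.resize(b[110:260,170:370],None,fx=4,fy=4,interpolation=cv2.INTER_CUBIC))
E
```

```text
(no output)
```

View pics/top0c.png

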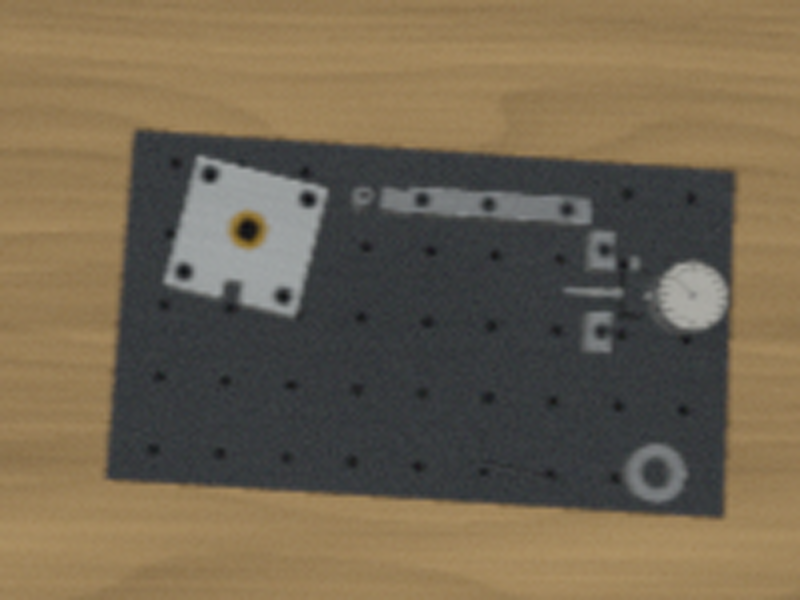

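View pics/side0c.png

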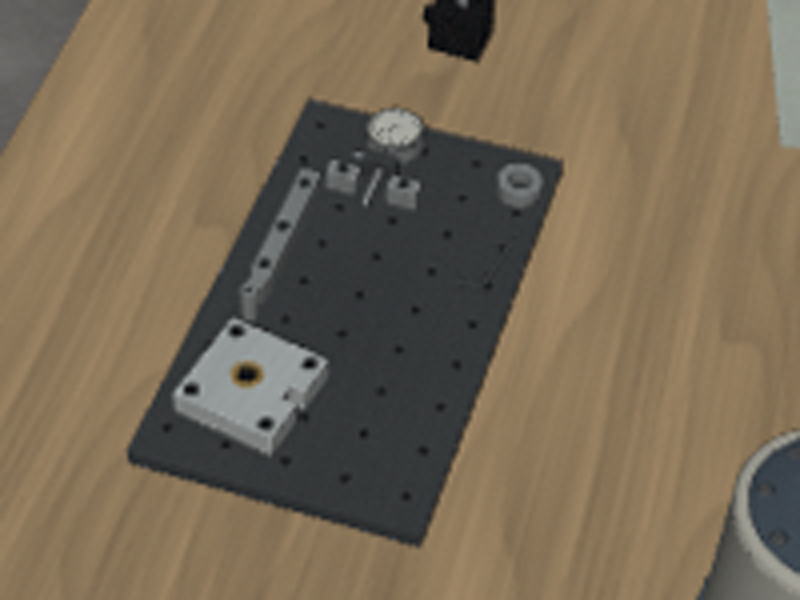

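```bash
cat > h.py <<'E'
import numpy as np
from scipy.optimize import least_squares
from workcell import telemetry, read_camera, job, silhouettes
def proj(c,X):
    p=(np.asarray(X)@c["R"].T+c["t"])@c["mtx"].T
    return p[:,:2]/p[:,2:]
def rot(a):return np.array([[np.cos(a),-np.sin(a)],[np.sin(a),np.cos(a)]])
def place(p,L):
    L=np.asarray(L,float);return np.c_[L[:,:2]@rot(p[2]).T+p[:2],L[:,2]]
def ray(c,uv,z):
    uv=np.atleast_2d(uv);d=np.c_[uv,np.ones(len(uv))]@np.linalg.inv(c["mtx"]).T@c["R"]
    o=-c["R"].T@c["t"];return (o+d*((z-o[2])/d[:,2:]))[:,:2]
E
cat > fit.py <<'E'
from h import *
ct=read_camera("top");cs=read_camera("side")
U=lambda a,o:(np.array(a,float)+.5)/4-.5+o
to=np.array([160,110]);so=np.array([170,110])
F=np.array([[83,55,55],[56,-129,42],[-6,-129,42],[25,-197.5,46],[25,-102,32.5]])/1e3
T=U([[363,196],[602,248],[598,330],[692,296],[565,291]],to)
Fs=np.array([[83,55,55],[25,-197.5,46]])/1e3
S=U([[249,290],[396,128]],so)
Pt=U([[136,130],[735,170],[724,516],[107,478]],to)
Ps=U([[310,99],[563,160]],so)
def corners(x0):return np.array([[x0+135,235,20],[x0+135,-235,20],[x0-135,-235,20],[x0-135,235,20]])/1e3
for x0 in(-5,5):
    C=corners(x0)
    def r(p,w=(1,1)):
        return np.r_[w[0]*(proj(ct,place(p,F))-T).ravel(),w[0]*(proj(ct,place(p,C))-Pt).ravel(),w[1]*(proj(cs,place(p,Fs))-S).ravel(),w[1]*(proj(cs,place(p,C[1:3]))-Ps).ravel()]
    for w in((1,1),(1,0),(0,1)):
        s=least_squares(r,[.5,0,-.05],kwargs=dict(w=w));print(x0,w,s.x,np.degrees(s.x[2]),s.cost)
    print(np.round(r(s.x),1))
B=np.array([[50,50,25],[50,-50,25],[-50,-50,25],[-50,50,25],[0,0,25],[-50,0,25]])/1e3+[0,0,.02]
Bt=U([[198,155],[327,187],[295,318],[165,285],[248,229],[231,303-15]],to)
Bs=U([[175,392],[238,320],[328,362],[272,437],[247,373]],so)
def rb(p,w=(1,1)):return np.r_[w[0]*(proj(ct,place(p,B[:5]))-Bt[:5]).ravel(),w[1]*(proj(cs,place(p,B[:5]))-Bs).ravel()]
for w in((1,1),(1,0),(0,1)):
    s=least_squares(rb,[.5,.2,-.2],kwargs=dict(w=w));print("cover",w,s.x,np.degrees(s.x[2]),s.cost)
print(np.round(rb(s.x),1))
E
python3 fit.py
```

```text
-5 (1, 1) [ 0.5494536  -0.05530825 -0.04664167] -2.672370704288631 3.518492596682462
-5 (1, 0) [ 0.5492394  -0.05466742 -0.04671389] -2.6765085343459596 1.6368812477922698
-5 (0, 1) [ 0.55121904 -0.05981856 -0.04943362] -2.832337827116879 0.09769617536458293
[ 1.9 -1.   2.  -0.2  2.1 -0.4  1.9 -0.7  1.4 -1.   1.  -1.2  2.2 -0.5
  1.9  0.1  0.9 -0.4  0.   0.  -0.1  0.  -0.2 -0.2  0.3  0.1]
5 (1, 1) [ 0.54478001 -0.05513778 -0.04378812] -2.508874332728947 16.37560407826575
5 (1, 0) [ 0.54449264 -0.05457191 -0.04035657] -2.3122612860473906 10.779344365584363
5 (0, 1) [ 0.54956684 -0.05901578 -0.07019606] -4.021937781787859 1.9583810831924182
[ 2.2 -0.8  2.1  1.3  1.8  1.1  1.8  1.2  1.3  0.3  2.  -5.3  2.9 -1.6
  0.8 -1.1  0.2 -4.8  0.3 -0.2  1.3  0.4 -0.8 -0.7 -0.8  0.5]
cover (1, 1) [ 0.60497442  0.08129332 -0.23296533] -13.34793040789524 7.0819763847946255
cover (1, 0) [ 0.60453621  0.08308046 -0.22336209] -12.797705266352702 1.5078973062570145
cover (0, 1) [ 0.60611574  0.07737075 -0.24968376] -14.305825708553142 2.254609975049921
[ 2.5 -0.7  2.3 -0.   1.5 -1.   1.6 -1.6  1.6  0.9 -0.5 -0.1 -0.7 -0.9
  0.4 -0.4 -0.5  0.5  1.3  0.8]
```

The top view shows the cover centred at crop (248,229), slot towards -x and yawed about 10° clockwise from the fixture. The pin is at (363,196), just short of the cover's right edge. The side view agrees, with the pin at (249,290) and the bush at (247,373). I'll go over with the fingers half open and the closing line along the cover's edge.

step_arm(steps=[{"tx": 3, "ty": -2.4, "tz": 1, "wz": -6, "gripper": 135}, {"tx": 6, "ty": -4.8, "tz": 2, "wz": -12, "gripper": 135}, {"tx": 9, "ty": -7.2, "tz": 3, "wz": -18, "gripper": 135}, {"tx": 12, "ty": -9.6, "tz": 4, "wz": -24, "gripper": 135}, {"tx": 15, "ty": -12, "tz": 4, "wz": -30, "gripper": 135}, {"tx": 18, "ty": -14.4, "tz": 4, "wz": -36, "gripper": 135}, {"tx": 21, "ty": -16.8, "tz": 4, "wz": -42, "gripper": 135}, {"tx": 24, "ty": -19.2, "tz": 4, "wz": -48, "gripper": 135}])

```text
validation failed for argument at $.st...
```

step_arm(steps=[{"tx": 3, "ty": -2.4, "tz": 1, "wx": 0, "wy": 0, "wz": -6, "gripper": 135}, {"tx": 6, "ty": -4.8, "tz": 2, "wx": 0, "wy": 0, "wz": -12, "gripper": 135}, {"tx": 9, "ty": -7.2, "tz": 3, "wx": 0, "wy": 0, "wz": -18, "gripper": 135}, {"tx": 12, "ty": -9.6, "tz": 4, "wx": 0, "wy": 0, "wz": -24, "gripper": 135}, {"tx": 15, "ty": -12, "tz": 4, "wx": 0, "wy": 0, "wz": -30, "gripper": 135}, {"tx": 18, "ty": -14.4, "tz": 4, "wx": 0, "wy": 0, "wz": -36, "gripper": 135}, {"tx": 21, "ty": -16.8, "tz": 4, "wx": 0, "wy": 0, "wz": -42, "gripper": 135}, {"tx": 24, "ty": -19.2, "tz": 4, "wx": 0, "wy": 0, "wz": -48, "gripper": 135}])

```text
clock: 1.67
tool_pos: [0.4036, 0.3321, 0.2716]
tcp_rot: [0.841, -0.541, 0.0, -0.0]
force: [1.5, 0.1, 0.2]
width: 0.0403
grip_force: 0.0
```

step_arm(steps=[{"tx": 2.8, "ty": -2.3, "tz": 0, "wx": 0, "wy": 0, "wz": -5, "gripper": 135}, {"tx": 5.6, "ty": -4.6, "tz": 0, "wx": 0, "wy": 0, "wz": -10, "gripper": 135}, {"tx": 8.4, "ty": -6.9, "tz": 0, "wx": 0, "wy": 0, "wz": -15, "gripper": 135}, {"tx": 11.2, "ty": -9.2, "tz": -2, "wx": 0, "wy": 0, "wz": -20, "gripper": 135}, {"tx": 14, "ty": -11.5, "tz": -4, "wx": 0, "wy": 0, "wz": -25, "gripper": 135}, {"tx": 16.8, "ty": -13.8, "tz": -6, "wx": 0, "wy": 0, "wz": -30, "gripper": 135}, {"tx": 19.6, "ty": -15.9, "tz": -8, "wx": 0, "wy": 0, "wz": -35, "gripper": 135}, {"tx": 21.8, "ty": -17.7, "tz": -11, "wx": 0, "wy": 0, "wz": -38, "gripper": 135}])

```text
clock: 2.33
tool_pos: [0.6233, 0.1548, 0.1621]
tcp_rot: [-0.619, 0.785, -0.001, 0.002]
force: [-0.4, 1.1, 0.5]
width: 0.0401
grip_force: 0.0
```

```bash
python3 - <<'E'
from h import *
import cv2
for n in("top","side"):
    c=read_camera(n);cv2.imwrite(f"pics/{n}1.png",c["pixels"][:,:,::-1])
o=telemetry.get_obs();print(o["tool_pos"],o["tcp_rot"],proj(read_camera("top"),[o["tool_pos"]]),proj(c,[o["tool_pos"]]))
a=cv2.imread("pics/top1.png");b=cv2.imread("pics/side1.png")
z=lambda i,x,y:cv2.resize(i[y:y+100,x:x+100],None,fx=4,fy=4,interpolation=cv2.INTER_CUBIC)
cv2.imwrite("pics/m1.png",np.hstack([z(a,180,120),z(b,180,130)]))
E
```

```text
[0.61981102 0.15267261 0.15419518] [-0.61874141  0.78557523  0.00171237 -0.00526126] [[193.68281335 155.06408306]] [[220.19465968 199.48196595]]
```

View pics/m1.png

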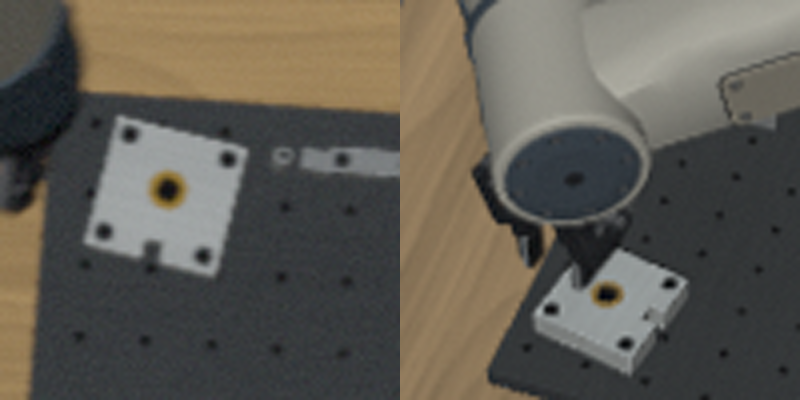

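The top view shows the cover unmoved, bush near crop (168,190), and the fingers clear to its left at (20,180). Next I'll write a small planner in the fixture frame, then descend and push.

```bash
cat > plan.py <<'E'
from h import *
FX=np.array([.5495,-.0553]);FA=np.radians(-2.67)
def tool():
    o=telemetry.get_obs();q=o["tcp_rot"];p=rot(FA).T@(o["tool_pos"][:2]-FX)*1e3
    yx=2*np.arctan2(q[1],q[0]) if abs(q[0])>1e-9 else np.pi
    yaw=np.degrees(yx+np.pi/2-FA);yaw=(yaw+90)%180-90 if yaw<-40 or yaw>140 else yaw
    return o,p,yaw      # fixture mm, cover-equivalent yaw deg
def go(rows):           # rows (x,y,yaw) in fixture -> shifts cm, deg
    o,p,yaw=tool()
    for x,y,a in rows:
        d=rot(FA)@(np.array([x,y])-p)/10;print("tx %.2f ty %.2f wz %.1f"%(*d,a-yaw))
def arc(th,u,D):        # tool pose round the pin
    c,s=np.cos(np.radians(th)),np.sin(np.radians(th))
    return (83-D*s+u*c,55+D*c+u*s,th)
def state():
    o,p,yaw=tool();print("t %.2f"%o["clock"],"tool fix",np.round(p,1),"yaw %.1f z %.4f"%(yaw,o["tool_pos"][2]),"F fix",np.round(rot(FA).T@o["force"][:2],1),"Fz %.1f"%o["force"][2])
E
python3 - <<'E'
from plan import *
state();go([(45,218,0),(45,209,0),(45,196,0)]);go([arc(0,-39,127)])
E
```

```text
t 2.48 tool fix [ 60.6 212.6] yaw -10.7 z 0.1573 F fix [-0.2  0.2] Fz -0.0
tx -1.53 ty 0.62 wz 10.7
tx -1.57 ty -0.28 wz 10.7
tx -1.63 ty -1.58 wz 10.7
tx -1.80 ty -2.98 wz 10.7
```

step_arm(steps=[{"tx": -1.5, "ty": 0.6, "tz": -1.5, "wx": 0, "wy": 0, "wz": 5, "gripper": 135}, {"tx": -1.5, "ty": 0.6, "tz": -4.0, "wx": 0, "wy": 0, "wz": 10.7, "gripper": 135}, {"tx": -1.5, "ty": 0.6, "tz": -7.0, "wx": 0, "wy": 0, "wz": 10.7, "gripper": 135}, {"tx": -1.5, "ty": 0.6, "tz": -10.0, "wx": 0, "wy": 0, "wz": 10.7, "gripper": 135}, {"tx": -1.5, "ty": 0.6, "tz": -12.0, "wx": 0, "wy": 0, "wz": 10.7, "gripper": 135}, {"tx": -1.5, "ty": 0.6, "tz": -12.6, "wx": 0, "wy": 0, "wz": 10.7, "gripper": 135}, {"tx": -1.5, "ty": 0.6, "tz": -12.6, "wx": 0, "wy": 0, "wz": 10.7, "gripper": 135}, {"tx": -1.5, "ty": 0.6, "tz": -12.6, "wx": 0, "wy": 0, "wz": 10.7, "gripper": 135}])

```text
clock: 3.15
tool_pos: [0.6064, 0.1633, 0.0373]
tcp_rot: [-0.692, 0.722, -0.001, 0.001]
force: [0.1, 0.8, 0.2]
width: 0.0402
grip_force: 0.0
```

```bash
python3 - <<'E'
from plan import *
state();go([(45,209,0),(45,196,0)]);go([arc(0,-39,127)])
E
```

```text
t 3.15 tool fix [ 46.7 221. ] yaw 0.3 z 0.0373 F fix [0.1 0.8] Fz 0.2
tx -0.22 ty -1.19 wz -0.3
tx -0.28 ty -2.49 wz -0.3
tx -0.45 ty -3.88 wz -0.3
```

step_arm(steps=[{"tx": -0.1, "ty": -0.3, "tz": -0.5, "wx": 0, "wy": 0, "wz": 0, "gripper": 135}, {"tx": -0.2, "ty": -0.8, "tz": -0.9, "wx": 0, "wy": 0, "wz": 0, "gripper": 135}, {"tx": -0.2, "ty": -1.1, "tz": -0.9, "wx": 0, "wy": 0, "wz": 0, "gripper": 135}, {"tx": -0.2, "ty": -1.4, "tz": -0.9, "wx": 0, "wy": 0, "wz": 0, "gripper": 135}, {"tx": -0.2, "ty": -1.7, "tz": -0.9, "wx": 0, "wy": 0, "wz": 0, "gripper": 135}, {"tx": -0.3, "ty": -2.0, "tz": -0.9, "wx": 0, "wy": 0, "wz": 0, "gripper": 135}, {"tx": -0.3, "ty": -2.2, "tz": -0.9, "wx": 0, "wy": 0, "wz": 0, "gripper": 135}, {"tx": -0.3, "ty": -2.5, "tz": -0.9, "wx": 0, "wy": 0, "wz": 0, "gripper": 135}])

```text
clock: 3.82
tool_pos: [0.6025, 0.1375, 0.0265]
tcp_rot: [-0.692, 0.722, 0.0, 0.0]
force: [0.9, 3.0, 0.7]
width: 0.0403
grip_force: 1.0
```

```bash
cat >> plan.py <<'E'
import cv2
def cover(g,name="top",show=False):   # cover pose in fixture mm/deg from the mask's contour, initial guess g
    c=read_camera(name);S=silhouettes(name,"cover")
    if not S:print("no cover");return
    m=S[0]["mask"].astype(np.uint8);k=np.argwhere(m)[:,::-1]
    # fit the projected block outline to the mask (xor area, soft)
    q=np.array([[a,b,z] for z in(.02,.045) for a in(.05,-.05) for b in(.05,-.05)])
    M=cv2.GaussianBlur(m.astype(np.float32),(0,0),1.0)
    def cost(p):
        w=place([p[0]/1e3,p[1]/1e3,np.radians(p[2])],q);w[:,:2]=w[:,:2]@rot(FA).T+FX
        uv=proj(c,w);im=np.zeros((384,512),np.float32)
        cv2.fillConvexPoly(im,np.round(cv2.convexHull(uv.astype(np.float32))*64).astype(np.int32),1,cv2.LINE_AA,6)
        return ((cv2.GaussianBlur(im,(0,0),1.0)-M)**2).sum()
    from scipy.optimize import minimize
    s=minimize(cost,g,method="Nelder-Mead",options=dict(initial_simplex=np.array([g]*4)+np.array([[0,0,0],[10,0,0],[0,10,0],[0,0,10]]),xatol=.1,fatol=.01))
    x,y,a=s.x;p=rot(np.radians(a)).T@(np.array([83,55])-[x,y])
    print(name,"score %.2f"%S[0]["score"],"cover",np.round(s.x,1),"cost %.1f"%s.fun,"pin in cover",np.round(p,1));return s.x
E
python3 - <<'E'
from plan import *
state();cover([49,135,-6]);cover([49,135,-6],"side");go([arc(0,-39,127)])
E
```

```text
t 3.82 tool fix [ 43.9 195.1] yaw 0.2 z 0.0265 F fix [0.7 3.1] Fz 0.7
top score 0.96 cover [ 52.8 126.7  -8.6] cost 107.9 pin in cover [ 40.6 -66.4]
no cover
tx -0.05 ty -1.25 wz -0.2
```

step_arm(steps=[{"tx": 0, "ty": -0.2, "tz": 0, "wx": 0, "wy": 0, "wz": 0, "gripper": 135}, {"tx": 0, "ty": -0.4, "tz": 0, "wx": 0, "wy": 0, "wz": 0, "gripper": 135}, {"tx": 0, "ty": -0.6, "tz": 0, "wx": 0, "wy": 0, "wz": 0, "gripper": 135}, {"tx": 0, "ty": -0.8, "tz": 0, "wx": 0, "wy": 0, "wz": 0, "gripper": 135}, {"tx": 0, "ty": -1.0, "tz": 0, "wx": 0, "wy": 0, "wz": 0, "gripper": 135}, {"tx": 0, "ty": -1.2, "tz": 0, "wx": 0, "wy": 0, "wz": 1, "gripper": 135}, {"tx": -0.1, "ty": -1.4, "tz": 0, "wx": 0, "wy": 0, "wz": 3, "gripper": 135}, {"tx": -0.1, "ty": -1.5, "tz": 0, "wx": 0, "wy": 0, "wz": 4, "gripper": 135}])

```text
clock: 4.68
tool_pos: [0.6012, 0.1221, 0.0262]
tcp_rot: [0.717, -0.697, -0.0, 0.0]
force: [-2.1, 2.7, 1.0]
width: 0.0402
grip_force: 1.0
```

```bash
python3 - <<'E'
from plan import *
state();g=cover([52,115,-3])
c=read_camera("top");im=c["pixels"][:,:,::-1].copy()
S=silhouettes("top","cover");cs,_=cv2.findContours(S[0]["mask"].astype(np.uint8),0,2)
z=lambda i:cv2.resize(i[110:210,180:280],None,fx=4,fy=4,interpolation=cv2.INTER_CUBIC)
a=z(im);cv2.drawContours(im,cs,-1,(0,0,255),1);cv2.imwrite("pics/m2.png",np.hstack([a,z(im)]))
E
```

```text
t 4.68 tool fix [ 43.4 179.6] yaw 4.3 z 0.0262 F fix [-2.2  2.6] Fz 1.0
top score 0.94 cover [ 57.1 113.4  -0.5] cost 143.9 pin in cover [ 26.4 -58.2]
```

View pics/m2.png

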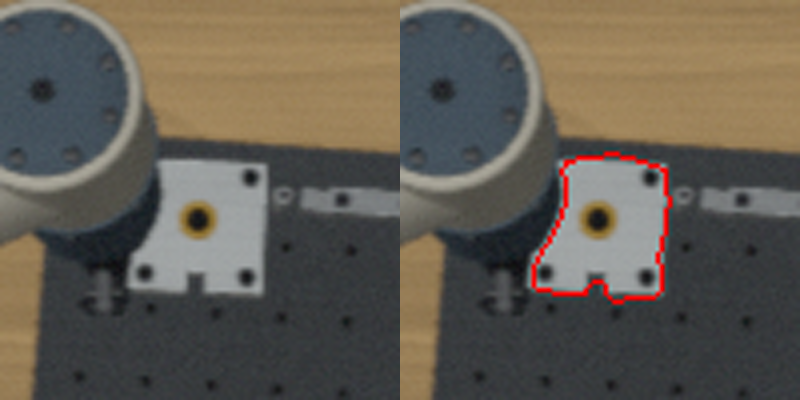

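The wrist now hides the left part of the cover. The visible part sits about square, with its right edge closing on the pin at crop (284,195), roughly 27 mm from the cover's centre line. The lower finger is almost off the near corner, so I'll back off, shift about 12 mm along the edge and start the arc.

```bash
python3 - <<'E'
from plan import *
go([(44,187,2),(56,187,2),arc(2,-27,128)]+[arc(t,-27,126) for t in(6,10,15,20,25,30,35)])
E
```

```text
tx 0.06 ty 0.74 wz -2.2
tx 1.26 ty 0.68 wz -2.2
tx 0.79 ty 0.20 wz -2.2
tx -0.09 ty -0.20 wz 1.8
tx -0.94 ty -0.47 wz 5.8
tx -1.99 ty -0.89 wz 10.8
tx -2.99 ty -1.40 wz 15.8
tx -3.94 ty -2.00 wz 20.8
tx -4.84 ty -2.67 wz 25.8
tx -5.68 ty -3.42 wz 30.8
```

step_arm(steps=[{"tx": 0.1, "ty": 0.7, "tz": 0, "wx": 0, "wy": 0, "wz": -2.2, "gripper": 135}, {"tx": 1.3, "ty": 0.7, "tz": 0, "wx": 0, "wy": 0, "wz": -2.2, "gripper": 135}, {"tx": 0.8, "ty": 0.2, "tz": 0, "wx": 0, "wy": 0, "wz": -2.2, "gripper": 135}, {"tx": -0.1, "ty": -0.2, "tz": 0, "wx": 0, "wy": 0, "wz": 2, "gripper": 135}, {"tx": -0.9, "ty": -0.5, "tz": 0, "wx": 0, "wy": 0, "wz": 6, "gripper": 135}, {"tx": -1.5, "ty": -0.7, "tz": 0, "wx": 0, "wy": 0, "wz": 8.3, "gripper": 135}, {"tx": -2.0, "ty": -0.9, "tz": 0, "wx": 0, "wy": 0, "wz": 10.8, "gripper": 135}, {"tx": -2.5, "ty": -1.1, "tz": 0, "wx": 0, "wy": 0, "wz": 13.3, "gripper": 135}])

```text
clock: 5.55
tool_pos: [0.5762, 0.1112, 0.0264]
tcp_rot: [0.793, -0.609, 0.0, -0.0]
force: [0.7, 0.8, -0.7]
width: 0.04
grip_force: 0.5
```

```bash
cat >> plan.py <<'E'
def look(yaw0,name="top"):  # centre from the brass bush, yaw from the mask (works with part of the cover hidden)
    c=read_camera(name);S=silhouettes(name,"cover")
    if not S:print("no cover",name);return
    m=S[0]["mask"].astype(np.uint8);cs,_=cv2.findContours(m,0,2);h=cv2.convexHull(max(cs,key=cv2.contourArea))
    hm=cv2.fillConvexPoly(np.zeros_like(m),h,1);hm=cv2.erode(hm,np.ones((5,5)))
    r=c["pixels"].astype(int);gold=(hm>0)&(r[...,0]-r[...,2]>50)
    k=np.argwhere(gold)[:,::-1]
    if len(k)<8:print("no bush",len(k));return
    b=cv2.minEnclosingCircle(np.median(k,0,keepdims=True).astype(np.float32))[0] if 0 else k.mean(0)
    w=ray(c,b,.045)[0];f=rot(FA).T@(w-FX)*1e3
    q=np.array([[a,d,z] for z in(.02,.045) for a in(.05,-.05) for d in(.05,-.05)]);px=np.argwhere(m)[:,::-1].astype(float)
    def out(a):
        W=place([f[0]/1e3,f[1]/1e3,np.radians(a)],q);W[:,:2]=W[:,:2]@rot(FA).T+FX
        H=cv2.convexHull(proj(c,W).astype(np.float32))
        d=np.array([cv2.pointPolygonTest(H,(float(x),float(y)),True) for x,y in h[:,0].astype(float)])
        return d
    aa=np.arange(yaw0-25,yaw0+25,.5);co=[np.sum(np.minimum(np.clip(-out(a),0,None),3)**2)+.02*np.sum(np.clip(out(a),0,3)) for a in aa]
    a=aa[int(np.argmin(co))];p=rot(np.radians(a)).T@(np.array([83,55])-f)
    print(name,"bush px",len(k),np.round(b,1),"cover",np.round(f,1),"yaw %.1f"%a,"pin in cover",np.round(p,1));return c,f,a
E
python3 - <<'E'
from plan import *
state();look(10);look(10,"side")
E
```

```text
t 5.55 tool fix [ 18.9 167.6] yaw 17.6 z 0.0264 F fix [0.6 0.8] Fz -0.7
top bush px 45 [230.6 165.4] cover [ 58.9 113.7] yaw 12.5 pin in cover [ 10.8 -62.5]
no bush 0
```

The bush gives the cover centre as about (59,114) and yaw as about 12°. It has slipped along the pin to p≈11 mm, so an edge push alone loses too much. I'll straddle the free corner (50,50) with the two fingers, so that one bears on the +y edge and one on the +x edge. That controls the slip too.

```bash
cat >> plan.py <<'E'
def cage(x,y,th,out=0,a=40,k=12):  # tool pose straddling the cover's (+,+) corner; cover pose in fixture
    m=50-a/2+(k+out)*.7071
    d=rot(np.radians(th))@[m,m];return (x+d[0],y+d[1],th-45)
def cagep(th,p,gap=0,**kw):
    Y=rot(np.radians(th))@[0,1];X=rot(np.radians(th))@[1,0]
    c=np.array([83,55])+(58+gap)*Y-p*X;return cage(c[0],c[1],th,**kw)
E
python3 - <<'E'
from plan import *
go([cage(58.9,113.7,12.5,35)])
E
```

```text
tx 8.87 ty 1.74 wz -49.9
```

step_arm(steps=[{"tx": -0.3, "ty": 1.0, "tz": 0.3, "wx": 0, "wy": 0, "wz": 0, "gripper": 85}, {"tx": -0.3, "ty": 1.5, "tz": 3.0, "wx": 0, "wy": 0, "wz": 0, "gripper": 85}, {"tx": 0.5, "ty": 1.7, "tz": 6.0, "wx": 0, "wy": 0, "wz": -7, "gripper": 85}, {"tx": 2.5, "ty": 1.7, "tz": 7, "wx": 0, "wy": 0, "wz": -14, "gripper": 85}, {"tx": 4.5, "ty": 1.7, "tz": 7, "wx": 0, "wy": 0, "wz": -21, "gripper": 85}, {"tx": 6.5, "ty": 1.7, "tz": 7, "wx": 0, "wy": 0, "wz": -28, "gripper": 85}, {"tx": 8.0, "ty": 1.7, "tz": 7, "wx": 0, "wy": 0, "wz": -35, "gripper": 85}, {"tx": 8.9, "ty": 1.7, "tz": 7, "wx": 0, "wy": 0, "wz": -42, "gripper": 85}])

```text
clock: 6.42
tool_pos: [0.6668, 0.1289, 0.0959]
tcp_rot: [-0.518, 0.855, -0.0, -0.0]
force: [-0.2, -1.2, -1.0]
width: 0.0571
grip_force: 0.0
```

```bash
python3 - <<'E'
from plan import *
state();r=look(12);g=cover([r[1][0],r[1][1],r[2]]);look(12,"side");cover([r[1][0],r[1][1],r[2]],"side")
c=r[0];im=c["pixels"][:,:,::-1];cv2.imwrite("pics/m3.png",cv2.resize(im[110:210,180:280],None,fx=4,fy=4,interpolation=cv2.INTER_CUBIC))
o,p,y=tool()
go([cage(*r[1],r[2],25),cage(*r[1],r[2],12)])
E
```

```text
t 6.42 tool fix [108.6 189.4] yaw -24.9 z 0.0959 F fix [-0.2 -1.2] Fz -1.0
top bush px 45 [230.6 165.5] cover [ 58.9 113.5] yaw 10.0 pin in cover [ 13.6 -61.8]
top score 0.70 cover [ 64.3 103.3  15.2] cost 1498.7 pin in cover [  5.4 -51.6]
no cover side
side score 0.85 cover [ 56.6 106.   14.6] cost 88.9 pin in cover [ 12.7 -56. ]
tx -0.28 ty -1.04 wz -10.6
tx -1.08 ty -2.07 wz -10.6
```

View pics/m3.png

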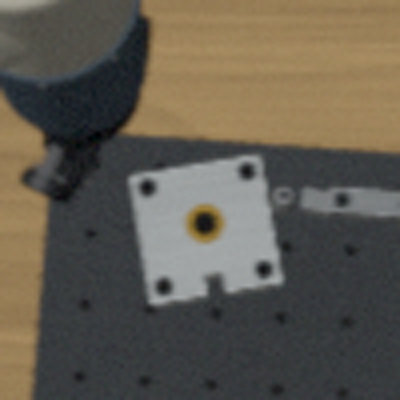

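The cover is clear in the top view: corners at crop (128,175), (262,156), (284,283) and (148,305), bush (205,223), yaw about 12°, pin (284,196) just off its right edge. I'll lower the fingers round the upper-left corner.

```bash
python3 - <<'E'
from plan import *
state();C=(58.9,113.5,12.3)
go([cage(*C,14),cage(*C,4),cage(*C,0)])
E
```

```text
t 6.82 tool fix [106.8 189.2] yaw -24.4 z 0.0967 F fix [ 0.6 -0.8] Fz -0.6
tx -1.17 ty -1.75 wz -8.3
tx -1.75 ty -2.57 wz -8.3
tx -1.98 ty -2.90 wz -8.3
```

step_arm(steps=[{"tx": -0.6, "ty": -1.0, "tz": 0, "wx": 0, "wy": 0, "wz": -6, "gripper": 85}, {"tx": -1.2, "ty": -1.7, "tz": -1.5, "wx": 0, "wy": 0, "wz": -8.3, "gripper": 85}, {"tx": -1.2, "ty": -1.7, "tz": -4, "wx": 0, "wy": 0, "wz": -8.3, "gripper": 85}, {"tx": -1.2, "ty": -1.7, "tz": -6.4, "wx": 0, "wy": 0, "wz": -8.3, "gripper": 85}, {"tx": -1.2, "ty": -1.7, "tz": -7.2, "wx": 0, "wy": 0, "wz": -8.3, "gripper": 85}, {"tx": -1.2, "ty": -1.7, "tz": -7.3, "wx": 0, "wy": 0, "wz": -8.3, "gripper": 85}, {"tx": -1.4, "ty": -2.0, "tz": -7.3, "wx": 0, "wy": 0, "wz": -8.3, "gripper": 85}, {"tx": -1.6, "ty": -2.3, "tz": -7.3, "wx": 0, "wy": 0, "wz": -8.3, "gripper": 85}])

```text
clock: 7.48
tool_pos: [0.6504, 0.1057, 0.025]
tcp_rot: [-0.458, 0.889, -0.0, 0.001]
force: [0.2, 0.6, 0.0]
width: 0.057
grip_force: 0.0
```

```bash
python3 - <<'E'
from plan import *
state();C=(58.9,113.5,12.3)
go([cage(*C,0)]+[cagep(12.3,p,g) for p,g in((11,4),(18,3),(25,2),(32,2),(38,1),(42,0))]+[cagep(t,42,0) for t in(16,20)])
E
```

```text
t 7.48 tool fix [ 93.3 165.5] yaw -32.7 z 0.0250 F fix [0.2 0.6] Fz 0.0
tx -0.53 ty -0.59 wz 0.0
tx -0.51 ty -0.62 wz 0.0
tx -1.19 ty -0.84 wz 0.0
tx -1.86 ty -1.05 wz 0.0
tx -2.55 ty -1.17 wz 0.0
tx -3.12 ty -1.37 wz 0.0
tx -3.50 ty -1.53 wz 0.0
tx -4.11 ty -1.68 wz 3.7
tx -4.75 ty -1.88 wz 7.7
```

step_arm(steps=[{"tx": -0.3, "ty": -0.4, "tz": 0, "wx": 0, "wy": 0, "wz": 0, "gripper": 85}, {"tx": -0.6, "ty": -0.65, "tz": 0, "wx": 0, "wy": 0, "wz": 0, "gripper": 85}, {"tx": -1.0, "ty": -0.75, "tz": 0, "wx": 0, "wy": 0, "wz": 0, "gripper": 85}, {"tx": -1.4, "ty": -0.9, "tz": 0, "wx": 0, "wy": 0, "wz": 0, "gripper": 85}, {"tx": -1.8, "ty": -1.0, "tz": 0, "wx": 0, "wy": 0, "wz": 0, "gripper": 85}, {"tx": -2.2, "ty": -1.1, "tz": 0, "wx": 0, "wy": 0, "wz": 0, "gripper": 85}, {"tx": -2.6, "ty": -1.2, "tz": 0, "wx": 0, "wy": 0, "wz": 0, "gripper": 85}, {"tx": -3.0, "ty": -1.3, "tz": 0, "wx": 0, "wy": 0, "wz": 0, "gripper": 85}])

```text
clock: 8.15
tool_pos: [0.6194, 0.0926, 0.0236]
tcp_rot: [-0.458, 0.889, -0.0, 0.0]
force: [3.0, 1.5, 2.1]
width: 0.0569
grip_force: 1.3
```

```bash
python3 - <<'E'
from plan import *
state();look(14);look(14,"side")
go([cagep(12.3,42,0)]+[cagep(t,42,0) for t in(15,20,25,30,35,40,45)])
E
```

```text
t 8.15 tool fix [ 62.9 151. ] yaw -32.8 z 0.0236 F fix [2.9 1.6] Fz 2.1
no cover top
no bush 0
tx -0.31 ty -0.19 wz 0.1
tx -0.75 ty -0.30 wz 2.8
tx -1.56 ty -0.54 wz 7.8
tx -2.34 ty -0.85 wz 12.8
tx -3.09 ty -1.24 wz 17.8
tx -3.81 ty -1.68 wz 22.8
tx -4.48 ty -2.19 wz 27.8
tx -5.11 ty -2.75 wz 32.8
```

step_arm(steps=[{"tx": -0.4, "ty": -0.2, "tz": 0, "wx": 0, "wy": 0, "wz": 0.5, "gripper": 85}, {"tx": -0.75, "ty": -0.3, "tz": 0, "wx": 0, "wy": 0, "wz": 2.8, "gripper": 85}, {"tx": -1.15, "ty": -0.42, "tz": 0, "wx": 0, "wy": 0, "wz": 5.3, "gripper": 85}, {"tx": -1.55, "ty": -0.55, "tz": 0, "wx": 0, "wy": 0, "wz": 7.8, "gripper": 85}, {"tx": -1.95, "ty": -0.7, "tz": 0, "wx": 0, "wy": 0, "wz": 10.3, "gripper": 85}, {"tx": -2.35, "ty": -0.85, "tz": 0, "wx": 0, "wy": 0, "wz": 12.8, "gripper": 85}, {"tx": -2.7, "ty": -1.05, "tz": 0, "wx": 0, "wy": 0, "wz": 15.3, "gripper": 85}, {"tx": -3.1, "ty": -1.25, "tz": 0, "wx": 0, "wy": 0, "wz": 17.8, "gripper": 85}])

```text
clock: 9.02
tool_pos: [0.5877, 0.0801, 0.0228]
tcp_rot: [-0.591, 0.807, 0.0, -0.0]
force: [1.4, 2.5, 0.3]
width: 0.0573
grip_force: 1.1
```

```bash
python3 - <<'E'
from plan import *
state();look(28)
c=read_camera("top");im=c["pixels"][:,:,::-1];d=read_camera("side")["pixels"][:,:,::-1]
z=lambda i,x,y:cv2.resize(i[y:y+100,x:x+100],None,fx=4,fy=4,interpolation=cv2.INTER_CUBIC)
cv2.imwrite("pics/m4.png",np.hstack([z(im,180,110),z(d,190,130)]))
go([cagep(30,42,0)]+[cagep(t,42,0) for t in(35,40,45,50)])
E
```

```text
t 9.02 tool fix [ 31.9 137. ] yaw -14.9 z 0.0228 F fix [1.2 2.6] Fz 0.3
top bush px 44 [238.  178.3] cover [21.5 89.1] yaw 29.0 pin in cover [ 37.3 -59.6]
tx -0.01 ty 0.02 wz 0.1
tx -0.73 ty -0.43 wz 5.1
tx -1.40 ty -0.93 wz 10.1
tx -2.03 ty -1.50 wz 15.1
tx -2.60 ty -2.11 wz 20.1
```

View pics/m4.png

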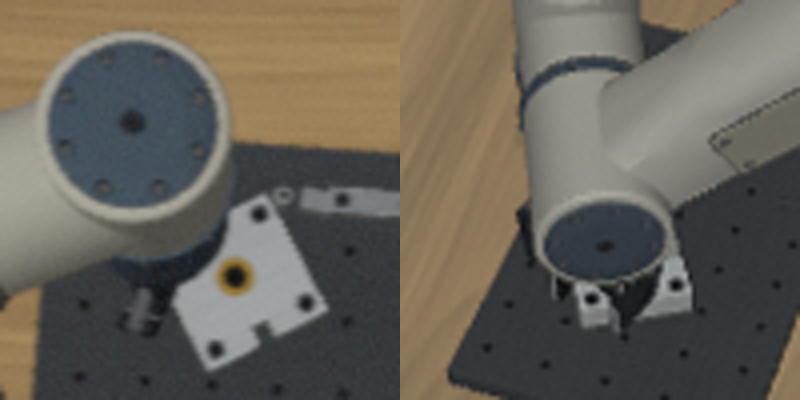

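The cage works. The cover is at yaw about 29°, its corner at crop (263,195) against the pin at (284,196), p≈37 mm. I'll keep turning it about the pin.

```bash
python3 - <<'E'
from plan import *
go([cagep(t,40,-2) for t in(34,38,42,46,50,54,58,62,66,70,74)])
E
```

```text
tx -0.31 ty -0.40 wz 4.1
tx -0.86 ty -0.77 wz 8.1
tx -1.38 ty -1.18 wz 12.1
tx -1.86 ty -1.62 wz 16.1
tx -2.32 ty -2.10 wz 20.1
tx -2.74 ty -2.61 wz 24.1
tx -3.13 ty -3.14 wz 28.1
tx -3.47 ty -3.70 wz 32.1
tx -3.78 ty -4.29 wz 36.1
tx -4.05 ty -4.89 wz 40.1
tx -4.27 ty -5.51 wz 44.1
```

step_arm(steps=[{"tx": -0.15, "ty": -0.2, "tz": 0, "wx": 0, "wy": 0, "wz": 2, "gripper": 85}, {"tx": -0.3, "ty": -0.4, "tz": 0, "wx": 0, "wy": 0, "wz": 4, "gripper": 85}, {"tx": -0.6, "ty": -0.6, "tz": 0, "wx": 0, "wy": 0, "wz": 6, "gripper": 85}, {"tx": -0.85, "ty": -0.8, "tz": 0, "wx": 0, "wy": 0, "wz": 8, "gripper": 85}, {"tx": -1.1, "ty": -1.0, "tz": 0, "wx": 0, "wy": 0, "wz": 10, "gripper": 85}, {"tx": -1.4, "ty": -1.2, "tz": 0, "wx": 0, "wy": 0, "wz": 12, "gripper": 85}, {"tx": -1.65, "ty": -1.4, "tz": 0, "wx": 0, "wy": 0, "wz": 14, "gripper": 85}, {"tx": -1.85, "ty": -1.6, "tz": 0, "wx": 0, "wy": 0, "wz": 16, "gripper": 85}])

```text
clock: 9.88
tool_pos: [0.5694, 0.0643, 0.0229]
tcp_rot: [-0.697, 0.717, 0.001, -0.0]
force: [-0.2, 3.0, 0.3]
width: 0.0569
grip_force: 1.3
```

```bash
python3 - <<'E'
from plan import *
state();look(44)
go([cagep(t,40,-2) for t in(50,54,58,62,66,70,74)])
E
```

```text
t 9.88 tool fix [ 14.3 120.4] yaw 1.0 z 0.0229 F fix [-0.4  3. ] Fz 0.3
top bush px 37 [244.4 180.5] cover [16.  69.5] yaw 45.0 pin in cover [ 37.1 -57.7]
tx -0.47 ty -0.52 wz 4.1
tx -0.90 ty -1.03 wz 8.1
tx -1.28 ty -1.56 wz 12.1
tx -1.63 ty -2.12 wz 16.1
tx -1.94 ty -2.71 wz 20.1
tx -2.20 ty -3.31 wz 24.1
tx -2.42 ty -3.93 wz 28.1
```

step_arm(steps=[{"tx": -0.25, "ty": -0.27, "tz": 0, "wx": 0, "wy": 0, "wz": 2, "gripper": 85}, {"tx": -0.5, "ty": -0.55, "tz": 0, "wx": 0, "wy": 0, "wz": 4, "gripper": 85}, {"tx": -0.7, "ty": -0.8, "tz": 0, "wx": 0, "wy": 0, "wz": 6, "gripper": 85}, {"tx": -0.9, "ty": -1.05, "tz": 0, "wx": 0, "wy": 0, "wz": 8, "gripper": 85}, {"tx": -1.1, "ty": -1.3, "tz": 0, "wx": 0, "wy": 0, "wz": 10, "gripper": 85}, {"tx": -1.3, "ty": -1.55, "tz": 0, "wx": 0, "wy": 0, "wz": 12, "gripper": 85}, {"tx": -1.45, "ty": -1.85, "tz": 0, "wx": 0, "wy": 0, "wz": 14, "gripper": 85}, {"tx": -1.6, "ty": -2.1, "tz": 0, "wx": 0, "wy": 0, "wz": 16, "gripper": 85}])

```text
clock: 10.65
tool_pos: [0.5535, 0.0434, 0.0229]
tcp_rot: [0.79, -0.614, -0.001, 0.0]
force: [-1.7, 3.3, -0.6]
width: 0.0568
grip_force: 2.2
```

```bash
python3 - <<'E'
from plan import *
state();look(58)
go([cagep(t,40,-2) for t in(66,70,74,78,82,86)])
E
```

```text
t 10.65 tool fix [-0.6 98.8] yaw 17.0 z 0.0229 F fix [-1.8  3.2] Fz -0.6
top bush px 14 [252.6 182.4] cover [12.1 44.7] yaw 65.0 pin in cover [ 39.3 -59.9]
tx -0.36 ty -0.62 wz 4.1
tx -0.62 ty -1.22 wz 8.1
tx -0.84 ty -1.84 wz 12.1
tx -1.02 ty -2.48 wz 16.1
tx -1.16 ty -3.12 wz 20.1
tx -1.25 ty -3.78 wz 24.1
```

step_arm(steps=[{"tx": -0.18, "ty": -0.3, "tz": 0, "wx": 0, "wy": 0, "wz": 2, "gripper": 85}, {"tx": -0.36, "ty": -0.6, "tz": 0, "wx": 0, "wy": 0, "wz": 4, "gripper": 85}, {"tx": -0.5, "ty": -0.9, "tz": 0, "wx": 0, "wy": 0, "wz": 6, "gripper": 85}, {"tx": -0.6, "ty": -1.2, "tz": 0, "wx": 0, "wy": 0, "wz": 8, "gripper": 85}, {"tx": -0.73, "ty": -1.5, "tz": 0, "wx": 0, "wy": 0, "wz": 10, "gripper": 85}, {"tx": -0.84, "ty": -1.8, "tz": 0, "wx": 0, "wy": 0, "wz": 12, "gripper": 85}, {"tx": -0.93, "ty": -2.1, "tz": 0, "wx": 0, "wy": 0, "wz": 14, "gripper": 85}, {"tx": -1.02, "ty": -2.4, "tz": 0, "wx": 0, "wy": 0, "wz": 16, "gripper": 85}])

```text
clock: 11.42
tool_pos: [0.5436, 0.019, 0.023]
tcp_rot: [0.867, -0.498, -0.0, 0.0]
force: [0.2, 1.1, -0.4]
width: 0.057
grip_force: 1.1
```

```bash
python3 - <<'E'
from plan import *
state();look(76)
c=read_camera("top");im=c["pixels"][:,:,::-1]
cv2.imwrite("pics/m5.png",cv2.resize(im[120:220,200:320],None,fx=4,fy=4,interpolation=cv2.INTER_CUBIC))
go([cagep(t,40,g) for t,g in((80,-1),(82,-1),(84,0),(86,0),(88,0),(90,0))])
E
```

```text
t 11.42 tool fix [-9.4 73.9] yaw 32.9 z 0.0230 F fix [0.2 1.1] Fz -0.4
no cover top
tx -0.22 ty -0.35 wz 2.2
tx -0.28 ty -0.67 wz 4.2
tx -0.43 ty -0.99 wz 6.2
tx -0.47 ty -1.32 wz 8.2
tx -0.50 ty -1.66 wz 10.2
tx -0.52 ty -2.00 wz 12.2
```

View pics/m5.png

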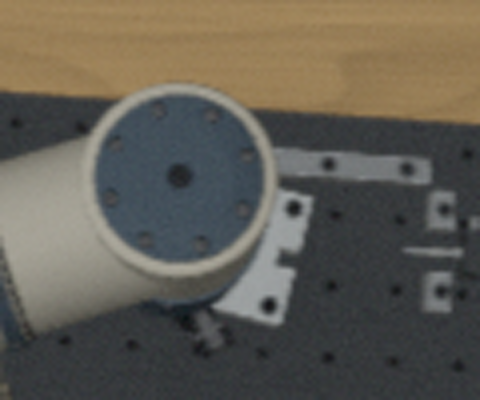

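The slot edge is visible from crop (312,196) to (282,325), so yaw is about 81° and the leading corner is nearing the rail. I'll close up gently.

step_arm(steps=[{"tx": -0.1, "ty": -0.2, "tz": 0, "wx": 0, "wy": 0, "wz": 1.2, "gripper": 85}, {"tx": -0.2, "ty": -0.35, "tz": 0, "wx": 0, "wy": 0, "wz": 2.2, "gripper": 85}, {"tx": -0.28, "ty": -0.55, "tz": 0, "wx": 0, "wy": 0, "wz": 3.5, "gripper": 85}, {"tx": -0.35, "ty": -0.75, "tz": 0, "wx": 0, "wy": 0, "wz": 4.8, "gripper": 85}, {"tx": -0.43, "ty": -0.95, "tz": 0, "wx": 0, "wy": 0, "wz": 6.0, "gripper": 85}, {"tx": -0.47, "ty": -1.15, "tz": 0, "wx": 0, "wy": 0, "wz": 7.2, "gripper": 85}, {"tx": -0.5, "ty": -1.35, "tz": 0, "wx": 0, "wy": 0, "wz": 8.4, "gripper": 85}, {"tx": -0.53, "ty": -1.55, "tz": 0, "wx": 0, "wy": 0, "wz": 9.6, "gripper": 85}])

```text
clock: 12.23
tool_pos: [0.5383, 0.0033, 0.0233]
tcp_rot: [0.906, -0.422, -0.0, 0.0]
force: [-0.8, 1.2, 0.1]
width: 0.0569
grip_force: 1.1
```

```bash
cat >> plan.py <<'E'
def edges(th):   # slot edge of the cover (local x=-50) in the top view: bright-to-dark line, from the mask
    c=read_camera("top");S=silhouettes("top","cover")
    if not S:print("no cover");return
    g=S[0]["mask"]&(c["pixels"].astype(int).sum(2)>330);k=np.argwhere(g)[:,::-1]
    w=ray(c,k,.045);f=(w-FX)@rot(FA)*1e3
    # lowest y for each 4 mm strip of x
    P=[]
    for x in np.arange(f[:,0].min()+6,f[:,0].max()-6,4):
        s=f[abs(f[:,0]-x)<3]
        if len(s)>2:P.append((x,s[:,1].min()))
    P=np.array(P);print("score %.2f"%S[0]["score"],"x range %.1f %.1f"%(f[:,0].min(),f[:,0].max()));print(np.round(P,1).tolist())
E
python3 - <<'E'
from plan import *
state();edges(88)
go([cagep(t,40,g) for t,g in((88,1),(90,1),(90,0))])
E
```

```text
t 12.23 tool fix [-13.9  58. ] yaw 42.7 z 0.0233 F fix [-0.8  1.1] Fz 0.1
score 0.55 x range -30.7 66.8
[[-24.7, -27.8], [-20.7, -27.5], [-16.7, -27.3], [-12.7, -27.2], [-8.7, -26.9], [-4.7, -26.7], [-0.7, -29.4], [3.3, -29.2], [7.3, -29.1], [11.3, -28.9], [27.3, -27.9], [31.3, -30.6], [35.3, -30.6], [39.3, -30.5], [43.3, -30.2], [47.3, -30.0]]
tx -0.06 ty -0.09 wz 0.4
tx -0.08 ty -0.43 wz 2.4
tx 0.02 ty -0.43 wz 2.4
```

step_arm(steps=[{"tx": -0.05, "ty": -0.2, "tz": 0, "wx": 0, "wy": 0, "wz": 1.2, "gripper": 85}, {"tx": -0.05, "ty": -0.4, "tz": 0, "wx": 0, "wy": 0, "wz": 2.4, "gripper": 85}, {"tx": 0, "ty": -0.4, "tz": 0, "wx": 0, "wy": 0, "wz": 2.4, "gripper": 85}, {"tx": 0.05, "ty": -0.4, "tz": 0, "wx": 0, "wy": 0, "wz": 2.4, "gripper": 85}, {"tx": 0.1, "ty": -0.4, "tz": 0, "wx": 0, "wy": 0, "wz": 2.4, "gripper": 85}, {"tx": 0.15, "ty": -0.4, "tz": 0, "wx": 0, "wy": 0, "wz": 2.4, "gripper": 85}, {"tx": 0.18, "ty": -0.4, "tz": 0, "wx": 0, "wy": 0, "wz": 2.4, "gripper": 85}, {"tx": 0.2, "ty": -0.4, "tz": 0, "wx": 0, "wy": 0, "wz": 2.4, "gripper": 85}])

```text
clock: 13.0
tool_pos: [0.5397, -0.0008, 0.0231]
tcp_rot: [0.915, -0.404, -0.001, 0.0]
force: [-4.5, 0.7, 2.4]
width: 0.057
grip_force: 2.4
```

```bash
python3 - <<'E'
from plan import *
state();edges(88)
E
```

```text
t 13.00 tool fix [-12.4  54. ] yaw 45.0 z 0.0231 F fix [-4.6  0.5] Fz 2.4
no cover
```

step_arm(steps=[{"tx": 0.03, "ty": 0, "tz": 0, "wx": 0, "wy": 0, "wz": 0, "gripper": 85}, {"tx": 0.06, "ty": 0, "tz": 0, "wx": 0, "wy": 0, "wz": 0, "gripper": 85}, {"tx": 0.09, "ty": 0, "tz": 0, "wx": 0, "wy": 0, "wz": 0, "gripper": 85}, {"tx": 0.12, "ty": 0, "tz": 0, "wx": 0, "wy": 0, "wz": 0, "gripper": 85}, {"tx": 0.12, "ty": 0, "tz": 0, "wx": 0, "wy": 0, "wz": 0, "gripper": 85}, {"tx": 0.12, "ty": 0, "tz": 0, "wx": 0, "wy": 0, "wz": 0, "gripper": 85}, {"tx": 0.12, "ty": 0, "tz": 0, "wx": 0, "wy": 0, "wz": 0, "gripper": 85}, {"tx": 0.12, "ty": 0, "tz": 0, "wx": 0, "wy": 0, "wz": 0, "gripper": 85}])

```text
clock: 13.77
tool_pos: [0.5399, -0.0008, 0.0228]
tcp_rot: [0.915, -0.404, -0.001, 0.001]
force: [-8.1, 0.6, 3.4]
width: 0.057
grip_force: 3.7
```

```bash
python3 - <<'E'
from plan import *
state()
E
```

```text
t 13.77 tool fix [-12.2  54. ] yaw 45.0 z 0.0228 F fix [-8.2  0.2] Fz 3.4
```

Stiffness is about 3 N/mm, so I can press gradually towards 18–20 N.

step_arm(steps=[{"tx": 0.08, "ty": 0, "tz": 0, "wx": 0, "wy": 0, "wz": 0, "gripper": 85}, {"tx": 0.16, "ty": 0, "tz": 0, "wx": 0, "wy": 0, "wz": 0, "gripper": 85}, {"tx": 0.24, "ty": 0, "tz": 0, "wx": 0, "wy": 0, "wz": 0, "gripper": 85}, {"tx": 0.32, "ty": 0, "tz": 0, "wx": 0, "wy": 0, "wz": 0, "gripper": 85}, {"tx": 0.32, "ty": 0, "tz": 0, "wx": 0, "wy": 0, "wz": 0, "gripper": 85}, {"tx": 0.32, "ty": 0, "tz": 0, "wx": 0, "wy": 0, "wz": 0, "gripper": 85}, {"tx": 0.32, "ty": 0, "tz": 0, "wx": 0, "wy": 0, "wz": 0, "gripper": 85}, {"tx": 0.32, "ty": 0, "tz": 0, "wx": 0, "wy": 0, "wz": 0, "gripper": 85}])

```text
clock: 14.43
tool_pos: [0.5402, -0.001, 0.0221]
tcp_rot: [0.914, -0.405, -0.004, 0.002]
force: [-14.0, 1.2, 7.7]
width: 0.0566
grip_force: 7.9
```

```bash
python3 - <<'E'
from plan import *
state();edges(90);look(90,"side");cover([25,15,90],"side")
E
```

```text
t 14.43 tool fix [-11.8  53.8] yaw 44.9 z 0.0221 F fix [-14.1   0.5] Fz 7.7
score 0.49 x range -26.1 42.6
[[-20.1, -30.5], [-16.1, -30.3], [-12.1, -33.0], [-8.1, -32.8], [-4.1, -32.7], [-0.1, -32.5], [3.9, -32.2], [7.9, -32.1], [11.9, -31.9], [15.9, -28.6], [35.9, -30.6]]
no bush 0
side score 0.75 cover [ 30.8  26.9 115. ] cost 448.0 pin in cover [  3.4 -59.2]
```

step_arm(steps=[{"tx": 0.05, "ty": 0, "tz": 0, "wx": 0, "wy": 0, "wz": 0, "gripper": 85}, {"tx": 0.1, "ty": 0, "tz": 0, "wx": 0, "wy": 0, "wz": 0, "gripper": 85}, {"tx": 0.15, "ty": 0, "tz": 0, "wx": 0, "wy": 0, "wz": 0, "gripper": 85}, {"tx": 0.18, "ty": 0, "tz": 0, "wx": 0, "wy": 0, "wz": 0, "gripper": 85}, {"tx": 0.18, "ty": 0, "tz": 0, "wx": 0, "wy": 0, "wz": 0, "gripper": 85}, {"tx": 0.18, "ty": 0, "tz": 0, "wx": 0, "wy": 0, "wz": 0, "gripper": 85}, {"tx": 0.18, "ty": 0, "tz": 0, "wx": 0, "wy": 0, "wz": 0, "gripper": 85}, {"tx": 0.18, "ty": 0, "tz": 0, "wx": 0, "wy": 0, "wz": 0, "gripper": 85}])

```text
clock: 15.4
tool_pos: [0.5403, -0.001, 0.0218]
tcp_rot: [0.914, -0.405, -0.006, 0.003]
force: [-18.8, 3.1, 10.9]
width: 0.0571
grip_force: 10.4
```

```bash
python3 - <<'E'
from plan import *
state()
E
```

```text
t 15.40 tool fix [-11.7  53.8] yaw 44.9 z 0.0218 F fix [-19.    2.2] Fz 10.9
```

Pressed at 19 N. Now I'll ease the rail pressure and start sliding along the rail.

step_arm(steps=[{"tx": -0.25, "ty": 0, "tz": 0, "wx": 0, "wy": 0, "wz": 0, "gripper": 85}, {"tx": -0.5, "ty": 0, "tz": 0, "wx": 0, "wy": 0, "wz": 0, "gripper": 85}, {"tx": -0.53, "ty": -0.5, "tz": 0, "wx": 0, "wy": 0, "wz": 0, "gripper": 85}, {"tx": -0.55, "ty": -1.0, "tz": 0, "wx": 0, "wy": 0, "wz": 0, "gripper": 85}, {"tx": -0.57, "ty": -1.5, "tz": 0, "wx": 0, "wy": 0, "wz": 0, "gripper": 85}, {"tx": -0.59, "ty": -2.0, "tz": 0, "wx": 0, "wy": 0, "wz": 0, "gripper": 85}, {"tx": -0.61, "ty": -2.5, "tz": 0, "wx": 0, "wy": 0, "wz": 0, "gripper": 85}, {"tx": -0.64, "ty": -3.0, "tz": 0, "wx": 0, "wy": 0, "wz": 0, "gripper": 85}])

```text
clock: 16.07
tool_pos: [0.5386, -0.0298, 0.0224]
tcp_rot: [0.915, -0.404, -0.002, -0.0]
force: [-6.9, 4.3, 0.9]
width: 0.0571
grip_force: 5.0
```

```bash
python3 - <<'E'
from plan import *
state();edges(90)
c=read_camera("top");im=c["pixels"][:,:,::-1];d=read_camera("side")["pixels"][:,:,::-1]
z=lambda i,x,y:cv2.resize(i[y:y+100,x:x+100],None,fx=4,fy=4,interpolation=cv2.INTER_CUBIC)
cv2.imwrite("pics/m6.png",np.hstack([z(im,230,120),z(d,210,120)]))
E
```

```text
t 16.07 tool fix [-12.1  25. ] yaw 45.0 z 0.0224 F fix [-7.1  4. ] Fz 0.9
score 0.46 x range -23.8 1.8
[[-17.8, -60.4], [-13.8, -60.3], [-9.8, -60.0], [-5.8, -59.8]]
```

View pics/m6.png

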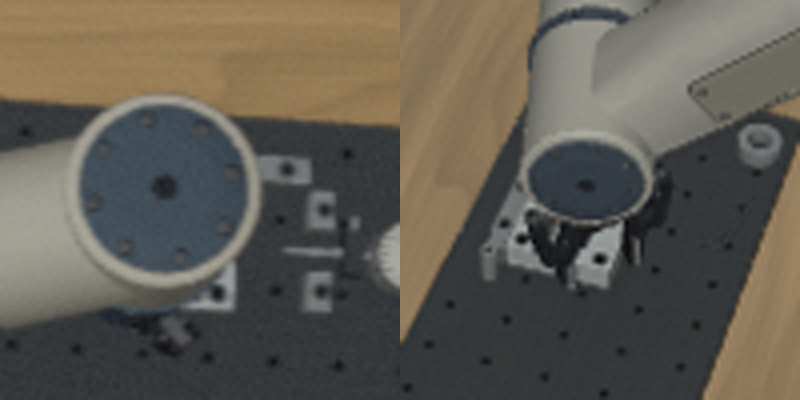

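The cover lies against the rail, with its slot edge at crop (235,290), short of the plunger tip at (285,250). I'll press the rail once more here, where only the rail backs the cover.

step_arm(steps=[{"tx": 0.1, "ty": 0.05, "tz": 0, "wx": 0, "wy": 0, "wz": 0, "gripper": 85}, {"tx": 0.2, "ty": 0.05, "tz": 0, "wx": 0, "wy": 0, "wz": 0, "gripper": 85}, {"tx": 0.3, "ty": 0.05, "tz": 0, "wx": 0, "wy": 0, "wz": 0, "gripper": 85}, {"tx": 0.38, "ty": 0.05, "tz": 0, "wx": 0, "wy": 0, "wz": 0, "gripper": 85}, {"tx": 0.4, "ty": 0.05, "tz": 0, "wx": 0, "wy": 0, "wz": 0, "gripper": 85}, {"tx": 0.4, "ty": 0.05, "tz": 0, "wx": 0, "wy": 0, "wz": 0, "gripper": 85}, {"tx": 0.4, "ty": 0.05, "tz": 0, "wx": 0, "wy": 0, "wz": 0, "gripper": 85}, {"tx": 0.4, "ty": 0.05, "tz": 0, "wx": 0, "wy": 0, "wz": 0, "gripper": 85}])

```text
clock: 16.93
tool_pos: [0.5389, -0.0308, 0.022]
tcp_rot: [0.914, -0.405, -0.005, 0.003]
force: [-15.0, -0.2, 9.4]
width: 0.0571
grip_force: 8.9
```

```bash
python3 - <<'E'
from plan import *
state()
E
```

```text
t 16.93 tool fix [-11.7  24. ] yaw 44.9 z 0.0220 F fix [-15.   -0.9] Fz 9.4
```

step_arm(steps=[{"tx": -0.15, "ty": 0, "tz": 0, "wx": 0, "wy": 0, "wz": 0, "gripper": 85}, {"tx": -0.35, "ty": -0.2, "tz": 0, "wx": 0, "wy": 0, "wz": 0, "gripper": 85}, {"tx": -0.38, "ty": -0.8, "tz": 0, "wx": 0, "wy": 0, "wz": 0, "gripper": 85}, {"tx": -0.41, "ty": -1.4, "tz": 0, "wx": 0, "wy": 0, "wz": 0, "gripper": 85}, {"tx": -0.44, "ty": -2.0, "tz": 0, "wx": 0, "wy": 0, "wz": 0, "gripper": 85}, {"tx": -0.47, "ty": -2.6, "tz": 0, "wx": 0, "wy": 0, "wz": 0, "gripper": 85}, {"tx": -0.5, "ty": -3.2, "tz": 0, "wx": 0, "wy": 0, "wz": 0, "gripper": 85}, {"tx": -0.53, "ty": -3.8, "tz": 0, "wx": 0, "wy": 0, "wz": 0, "gripper": 85}])

```text
clock: 17.6
tool_pos: [0.5374, -0.0675, 0.0224]
tcp_rot: [0.915, -0.405, -0.002, -0.0]
force: [-5.8, 4.0, 1.4]
width: 0.0569
grip_force: 3.6
```

```bash
python3 - <<'E'
from plan import *
state()
E
```

```text
t 17.60 tool fix [-11.5 -12.7] yaw 44.9 z 0.0224 F fix [-6.   3.7] Fz 1.4
```

step_arm(steps=[{"tx": -0.01, "ty": -0.25, "tz": 0, "wx": 0, "wy": 0, "wz": 0, "gripper": 85}, {"tx": -0.02, "ty": -0.5, "tz": 0, "wx": 0, "wy": 0, "wz": 0, "gripper": 85}, {"tx": -0.03, "ty": -0.75, "tz": 0, "wx": 0, "wy": 0, "wz": 0, "gripper": 85}, {"tx": -0.04, "ty": -0.95, "tz": 0, "wx": 0, "wy": 0, "wz": 0, "gripper": 85}, {"tx": -0.05, "ty": -1.1, "tz": 0, "wx": 0, "wy": 0, "wz": 0, "gripper": 85}, {"tx": -0.06, "ty": -1.25, "tz": 0, "wx": 0, "wy": 0, "wz": 0, "gripper": 85}, {"tx": -0.06, "ty": -1.35, "tz": 0, "wx": 0, "wy": 0, "wz": 0, "gripper": 85}, {"tx": -0.07, "ty": -1.45, "tz": 0, "wx": 0, "wy": 0, "wz": 0, "gripper": 85}])

```text
clock: 18.27
tool_pos: [0.5368, -0.0818, 0.0224]
tcp_rot: [0.915, -0.405, -0.002, -0.0]
force: [-5.2, 4.9, -0.3]
width: 0.0574
grip_force: 3.8
```

```bash
python3 - <<'E'
from plan import *
state()
E
```

```text
t 18.27 tool fix [-11.5 -27. ] yaw 44.9 z 0.0224 F fix [-5.4  4.6] Fz -0.3
```

step_arm(steps=[{"tx": 0, "ty": -0.08, "tz": 0, "wx": 0, "wy": 0, "wz": 0, "gripper": 85}, {"tx": -0.01, "ty": -0.16, "tz": 0, "wx": 0, "wy": 0, "wz": 0, "gripper": 85}, {"tx": -0.01, "ty": -0.24, "tz": 0, "wx": 0, "wy": 0, "wz": 0, "gripper": 85}, {"tx": -0.02, "ty": -0.32, "tz": 0, "wx": 0, "wy": 0, "wz": 0, "gripper": 85}, {"tx": -0.02, "ty": -0.4, "tz": 0, "wx": 0, "wy": 0, "wz": 0, "gripper": 85}, {"tx": -0.02, "ty": -0.48, "tz": 0, "wx": 0, "wy": 0, "wz": 0, "gripper": 85}, {"tx": -0.02, "ty": -0.54, "tz": 0, "wx": 0, "wy": 0, "wz": 0, "gripper": 85}, {"tx": -0.02, "ty": -0.6, "tz": 0, "wx": 0, "wy": 0, "wz": 0, "gripper": 85}])

```text
clock: 18.93
tool_pos: [0.5364, -0.0874, 0.0224]
tcp_rot: [0.915, -0.405, -0.002, -0.0]
force: [-6.8, 8.5, 0.8]
width: 0.057
grip_force: 5.4
```

```bash
python3 - <<'E'
from plan import *
state()
E
```

```text
t 18.93 tool fix [-11.5 -32.7] yaw 44.9 z 0.0224 F fix [-7.2  8.2] Fz 0.8
```

step_arm(steps=[{"tx": 0, "ty": -0.06, "tz": 0, "wx": 0, "wy": 0, "wz": 0, "gripper": 85}, {"tx": 0, "ty": -0.12, "tz": 0, "wx": 0, "wy": 0, "wz": 0, "gripper": 85}, {"tx": -0.01, "ty": -0.18, "tz": 0, "wx": 0, "wy": 0, "wz": 0, "gripper": 85}, {"tx": -0.01, "ty": -0.24, "tz": 0, "wx": 0, "wy": 0, "wz": 0, "gripper": 85}, {"tx": -0.01, "ty": -0.28, "tz": 0, "wx": 0, "wy": 0, "wz": 0, "gripper": 85}, {"tx": -0.01, "ty": -0.28, "tz": 0, "wx": 0, "wy": 0, "wz": 0, "gripper": 85}, {"tx": -0.01, "ty": -0.28, "tz": 0, "wx": 0, "wy": 0, "wz": 0, "gripper": 85}, {"tx": -0.01, "ty": -0.28, "tz": 0, "wx": 0, "wy": 0, "wz": 0, "gripper": 85}])

```text
clock: 19.6
tool_pos: [0.5364, -0.0878, 0.0223]
tcp_rot: [0.915, -0.404, -0.002, -0.002]
force: [-7.5, 16.4, 2.8]
width: 0.0573
grip_force: 9.9
```

```bash
python3 - <<'E'
from plan import *
state()
E
```

```text
t 19.60 tool fix [-11.5 -33. ] yaw 45.0 z 0.0223 F fix [-8.3 16.1] Fz 2.8
```

step_arm(steps=[{"tx": 0, "ty": -0.04, "tz": 0, "wx": 0, "wy": 0, "wz": 0, "gripper": 85}, {"tx": 0, "ty": -0.08, "tz": 0, "wx": 0, "wy": 0, "wz": 0, "gripper": 85}, {"tx": 0, "ty": -0.12, "tz": 0, "wx": 0, "wy": 0, "wz": 0, "gripper": 85}, {"tx": 0, "ty": -0.14, "tz": 0, "wx": 0, "wy": 0, "wz": 0, "gripper": 85}, {"tx": 0, "ty": -0.14, "tz": 0, "wx": 0, "wy": 0, "wz": 0, "gripper": 85}, {"tx": 0, "ty": -0.14, "tz": 0, "wx": 0, "wy": 0, "wz": 0, "gripper": 85}, {"tx": 0, "ty": -0.14, "tz": 0, "wx": 0, "wy": 0, "wz": 0, "gripper": 85}, {"tx": 0, "ty": -0.14, "tz": 0, "wx": 0, "wy": 0, "wz": 0, "gripper": 85}])

```text
clock: 20.27
tool_pos: [0.5365, -0.088, 0.0223]
tcp_rot: [0.915, -0.404, -0.002, -0.003]
force: [-9.0, 21.0, 5.3]
width: 0.057
grip_force: 12.6
```

```bash
python3 - <<'E'
from plan import *
state()
E
```

```text
t 20.27 tool fix [-11.5 -33.2] yaw 45.0 z 0.0223 F fix [-10.   20.6] Fz 5.3
```

step_arm(steps=[{"tx": -0.1, "ty": 0.2, "tz": 0, "wx": 0, "wy": 0, "wz": 0, "gripper": 85}, {"tx": -0.2, "ty": 0.4, "tz": 0, "wx": 0, "wy": 0, "wz": 0, "gripper": 85}, {"tx": -0.33, "ty": 0.65, "tz": 0, "wx": 0, "wy": 0, "wz": 0, "gripper": 85}, {"tx": -0.6, "ty": 0.95, "tz": 0, "wx": 0, "wy": 0, "wz": 0, "gripper": 85}, {"tx": -1.2, "ty": 1.5, "tz": 0, "wx": 0, "wy": 0, "wz": 0, "gripper": 85}, {"tx": -1.8, "ty": 2.1, "tz": 0, "wx": 0, "wy": 0, "wz": 0, "gripper": 85}, {"tx": -2.4, "ty": 2.7, "tz": 0.3, "wx": 0, "wy": 0, "wz": 0, "gripper": 85}, {"tx": -3.0, "ty": 3.3, "tz": 2.0, "wx": 0, "wy": 0, "wz": 0, "gripper": 85}])

```text
clock: 20.93
tool_pos: [0.5051, -0.0593, 0.0413]
tcp_rot: [0.915, -0.404, -0.002, 0.001]
force: [-0.4, 0.1, -0.4]
width: 0.0568
grip_force: 0.0
```

step_arm(steps=[{"tx": 0, "ty": 1, "tz": 3, "wx": 0, "wy": 0, "wz": 0, "gripper": 85}, {"tx": -1, "ty": 3, "tz": 6, "wx": 0, "wy": 0, "wz": 0, "gripper": 85}, {"tx": -2, "ty": 6, "tz": 9, "wx": 0, "wy": 0, "wz": 0, "gripper": 85}, {"tx": -4, "ty": 9, "tz": 11, "wx": 0, "wy": 0, "wz": 0, "gripper": 85}, {"tx": -6, "ty": 12, "tz": 11, "wx": 0, "wy": 0, "wz": 0, "gripper": 85}, {"tx": -8, "ty": 15, "tz": 11, "wx": 0, "wy": 0, "wz": 0, "gripper": 85}, {"tx": -10, "ty": 18, "tz": 11, "wx": 0, "wy": 0, "wz": 0, "gripper": 85}, {"tx": -10, "ty": 20, "tz": 11, "wx": 0, "wy": 0, "wz": 0, "gripper": 85}])

```text
clock: 21.6
tool_pos: [0.4047, 0.1419, 0.154]
tcp_rot: [0.915, -0.403, -0.0, -0.001]
force: [0.6, -0.6, -0.3]
width: 0.0571
grip_force: 0.0
```

```bash
python3 - <<'E'
from plan import *
state();r=look(90);cover([25,-70,90]);look(90,"side")
c=r[0];im=c["pixels"][:,:,::-1]
cv2.imwrite("pics/m7.png",cv2.resize(im[130:220,240:360],None,fx=6,fy=6,interpolation=cv2.INTER_CUBIC))
E
```

```text
t 21.60 tool fix [-153.9  190.3] yaw 45.1 z 0.1540 F fix [ 0.7 -0.5] Fz -0.3
top bush px 41 [289.2 181. ] cover [ 23.5 -64.8] yaw 89.5 pin in cover [120.4 -58.5]
top score 0.88 cover [ 23.8 -69.7  90.1] cost 32.5 pin in cover [124.5 -59.5]
side bush px 9 [257.  165.1] cover [ 28.9 -68.2] yaw 85.5 pin in cover [127.  -44.2]
```

View pics/m7.png

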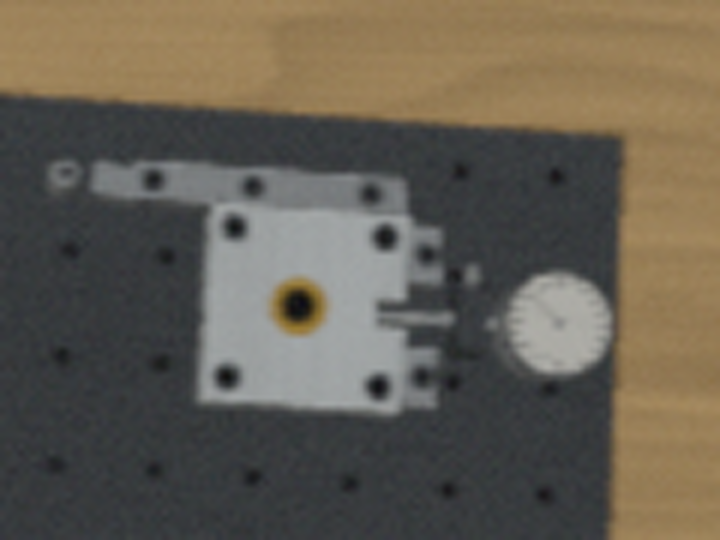

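The cover sits flush on the rail and against both stops. The plunger is in the slot at crop (380–450,318), the fitted pose is about (24,-70) at 90.1°, and the arm is clear. I'll hand in the job.

```bash
python3 -c "
from workcell import job
print(job.close_job())"
```

```text
the job is handed in; nothing more can be done
None
```

The job is handed in, with no verdict returned: the cover was turned a quarter turn round the pin, pressed on the rail at up to 19 N and on the end stops at about 20 N, and is home in the last picture with the plunger in its slot and the arm clear.

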